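# Roll a battery cell into the test contacts

### The job

Load the blue battery cell into the tester without picking it up: lightly pushing its top or flank sideways with the fingertips, roll (do not drag) it across the white test board until it lies still along the black line between the two contacts. Then push the red thumb tab to run the slide fully home, so that the cell is pressed between the sprung and the fixed contact, still on the line. Leave the green cell, the bowl and the fan where they are.

Things in the scene. Friction and masses are not known exactly. Their poses are not given: they have to be found in the camera images.
- board: White test board, fixed: plate 250 mm (its x) by 300 mm (its y), 10 mm thick, lying on a 2 mm black mat. Origin: centre of its underside; x runs along the black line from the slide, near the robot, to the post. Slide, line and post stand on y = 0. At the slide's rear end, x = -122 to -110 mm, is an aluminium block 48 mm wide, 14 mm high above the plate.
- line_mid (a point): Middle of the black line, on the top face of the board. The line is 3 mm wide and 101 mm long, flush, along the board's x.
- post: Fixed contact: black block 36 mm wide (y) with a brass plate in front and a red socket on top. Origin: centre of the brass face that the cell's end meets, 16 mm above the plate; axes as the board's. It reaches 29 mm behind that face (+x), 34 mm above the plate (46 mm with the socket).
- slide (a joint): Travel of the black carriage with the red thumb tab towards the post, in m: 0 is fully open (gap between the contacts 107 mm), 0.042 is fully home against its stop. It stays where it is left; friction about 3.5 N. Carriage 44 mm wide, 34 mm long, up to 28 mm above the plate.
- slide_tab (a point): Rear face (the side away from the post) of the upright red thumb tab, at its middle width, 43.5 mm above the plate. The tab is 36 mm wide, 6 mm thick and stands from 28 to 53 mm above the plate. Push it here along the board's +x.
- plunger: Sprung brass contact disc, 14 mm across, at the front of the slide, facing the post. Origin: centre of its front face, 16 mm above the plate. It gives way by up to 7 mm: 0.5 N at first touch, 0.25 N more per mm, about 2 N with a cell loaded and the slide home.
- cell_center (a point): Centre of the blue cell: cylinder 32 mm across, 71 mm long with its button, 145 g, lying on the board along its own x (+x: button end, towards the post). At first its white label is on top (own z up). Pushed at mid-height it rolls ahead of the finger; under a fingertip moving lightly on its top it rolls half as far as the tip moves. It stops at once when no longer pushed. Rolling, its centre is 16 mm above the plate.
- done_cell_center (a point): Centre of the green, already tested cell, the same size, standing on end on the board on the other side of the line. Leave it alone.
- bowl: White bowl 92 mm across and 48 mm high with a small orange heat sink in it, on the mat beside the board. Origin: centre of its underside. Leave it alone.
- fan: Black square cooling fan 80 x 80 x 25 mm, lying on the mat on the other side of the board. Origin: centre of its underside. Leave it alone.
There are look-alikes about, which are no part of the job. What is meant by the part that bears cell_center is not yellow, and is the smaller of those in its own colour.

How it is judged (in metres and radians):
On the way, in this order (a step that is already met when the one before it is completed fails the run):
1. the cell rolls: it has turned over, label down (angle between cell_center's own z axis and vertical above 2.5 rad).
2. the cell lies still on the line (within 5 mm and 6 degrees) while the slide is still open (y of cell_center in the frame of board between -0.005 and 0.005 m and angle between the x axis of cell_center and the x axis of board, either way round below 0.105 rad and linear speed of cell below 0.01 m/s and value of joint slide below 0.012 m), for 0.2 s.
At the end, for the whole second after the job is handed in: The cell lies at rest along the black line, its centre within 5 mm of the line and its axis within 6 degrees of it, the slide is home (at least 38 of 42 mm), and both the sprung and the fixed contact press on the cell with more than 0.3 N (y of cell_center in the frame of board between -0.005 and 0.005 m and angle between the x axis of cell_center and the x axis of board, either way round below 0.105 rad and value of joint slide above 0.038 m and contact force between each of plunger, post and cell above 0.3 N and linear speed of cell below 0.01 m/s); the robot touches nothing.
It fails at once if the cell is lifted: its centre rises more than 8 mm above where it rolls on the board (z of cell_center in the frame of board above 0.034 m).
It fails at once if the green cell is moved more than 10 mm (distance of done_cell_center from where it was at the start of the episode above 0.01 m).
It fails at once if the bowl is moved more than 15 mm (distance of bowl from where it was at the start of the episode above 0.015 m).
It fails at once if the fan is moved more than 15 mm (distance of fan from where it was at the start of the episode above 0.015 m).
It also fails if it takes over 54 s, if anything falls off the work surface, if the arm or the gripper's body presses on something with over 40 N, if the wrist force passes 120 N, or if a joint passes its speed limit or range.

### The arm

A 6-joint arm with a two-finger parallel gripper is mounted at the origin on the work surface. World frame = base frame: x ahead of the robot, y to its left, z up, the work surface at z = 0. Lengths are in m, angles in degrees, forces in N, time in s.
With the tool pointing down it reaches from about 0.325 to 0.9 m from the base axis. Payload 6.1 kg.
Tool frame: the origin (TCP) lies at the very end of the fingers, on their centre line; the grasp point (between the pads) lies 19 mm behind it; z points along the fingers, y is the line along which they close (so a half turn about z gives the same grasp; the last joint's range is limited). The gripper opens to 85 mm and grips with 20 to 120 N. Pads are 22 mm wide; open, the fingers measure 114 mm over their backs; the gripper's body (76 mm by 85 mm) begins 54 mm behind the grasp point. The pads swing forward as they close: fully open they stand 13 mm farther back than shut.
Start: joints at [69.379, 12.628, 87.462, -0, 79.91, -7.225], TCP at [0.145, 0.608, 0.231] pointing down, gripper open.
Joint ranges: [-170.65, 170.65], [-52.31, 119.04], [5.05, 147.46], [-71.25, 251.25], [11.57, 151.72], [-153.62, 153.62]. Speed limits (degrees/s): [147.25, 147.25, 172.46, 180, 180, 180].

### API

Orientations are given as [roll, pitch, yaw] about the fixed x, y, z axes, in that order (R = Rz(yaw) Ry(pitch) Rx(roll)).
In Python, from station import * gives the robot as it stands. Calls block until the motion is done:
- move_pose(position, orientation): joint-space move of the TCP to a pose.
- servo_line(position, orientation=None, vel=0.15): straight line of the TCP; orientation=None keeps the orientation; vel is the mean speed in m/s.
- set_joints(angles): joint-space move.
- gripper_to(opening): finger opening in m; the grip force is fixed at half the most; returns when the fingers have stopped.
- hold(seconds).
- inverse_kinematics(position, orientation): joint angles nearest the present ones, or None.
- observe(): the state.
- grab_frame(name): name is "side" or "top"; returns the picture (480x640x3 uint8, blue, green, red); there is no depth.
- camera_info(name): a dict with "fov_y" (degrees; the focal length in pixels is half the picture's height over the tangent of half this angle, whatever the lens; pixels are square), "cx", "cy" (the principal point, pixels), "xyz" and "attitude" of the camera in the world. Camera axes: x right, y down, z forward; pixel columns grow to the right and rows downward; lengths in m; the calibration is good to about 2 mm. A picture is of the moment at which its call begins. camera_info takes no time and is no camera call.
A pose or a line that the arm cannot do raises Unreachable and nothing moves.
- hand_in(): hands the job in; it is judged then, once.
The state is a dict: "clock": time; "joint_pos": joint angles; "dq": joint speeds; "joint_torque": joint torques, N m; "eef_pos": TCP position; "tcp_rot": TCP orientation; "contact_force": force on the tool from outside, world axes, zero at the start; "moment": the same for the moment, N m; "width": finger opening in m; "grasp_force": force on a finger pad.
Only numpy, scipy, OpenCV 4.12 (cv2) and the standard library are available. Lean on these libraries where they do the work, as an engineer would, in place of code of your own. Each camera call takes 0.05 s, during which the arm holds its last target. There are 200 camera calls.

## Working session

There is one attempt and no reset: what is moved stays moved. The work goes in short steps, each a Python script; the robot and the scene stay as the last script left them, time stands still between calls to the robot, and variables do not carry over. Pictures are saved under pics/ and viewed, at most 10 in all, crops included, and the job is handed in when it is done.

```bash
ls; mkdir -p pics; python3 - <<'E'
from station import *
import cv2
for n in ("top","side"):
    cv2.imwrite(f"pics/{n}0.png",grab_frame(n)); print(n,camera_info(n))
print(observe())
E
```

```text
pics
top {'fov_y': 47.05452771110813, 'cx': 318.827186436105, 'cy': 233.81556420064686, 'xyz': array([0.33440781, 0.06783534, 1.08568929]), 'attitude': array([-168.20339785,    0.32380677,  -93.77876196])}
side {'fov_y': 45.25650203679873, 'cx': 326.6092334143264, 'cy': 250.86386708893502, 'xyz': array([ 0.4754361 , -0.63721381,  0.70390047]), 'attitude': array([-131.43118593,   -0.94338643,   -3.37026378])}
{'clock': 0.1, 'joint_pos': array([ 6.93794877e+01,  1.26702849e+01,  8.75186210e+01, -1.11632686e-03,
        7.99106913e+01, -7.22405384e+00]), 'dq': array([-0.03446795, -0.09100044, -0.13139767, -0.02522543, -0.02547473,
        0.02256052]), 'joint_torque': array([ 9.97581810e-04, -4.98233664e+01, -3.90551734e+01, -2.41236030e-04,
        5.53053207e-03, -5.94146300e-06]), 'eef_pos': array([0.14461281, 0.60748354, 0.23031882]), 'tcp_rot': array([-1.79901055e+02, -1.14343262e-02,  1.66603728e+02]), 'contact_force': array([0.39853865, 0.43482178, 0.03620805]), 'moment': array([0.05023279, 0.03778517, 0.01237447]), 'grasp_force': 0.0, 'width': 0.08528046846804224}
```

View pics/top0.png

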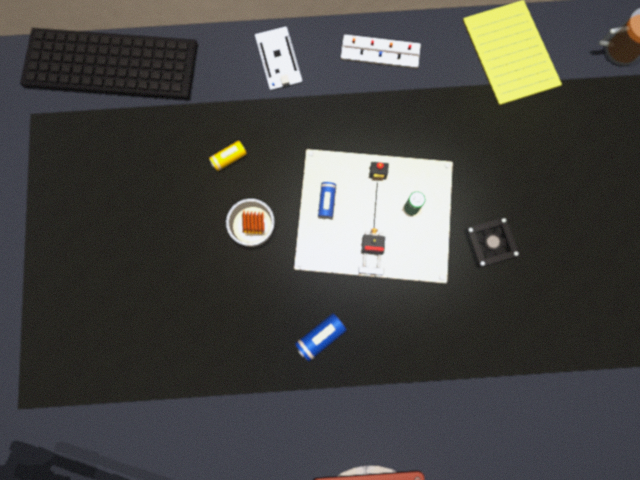

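View pics/side0.png

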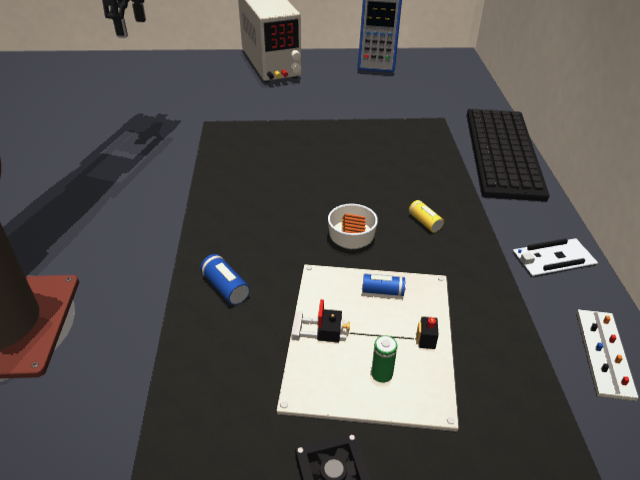

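```bash
python3 - <<'E'
import cv2
a=cv2.imread("pics/top0.png")[142:290,285:465]; cv2.imwrite("pics/topc.png",cv2.resize(a,None,fx=4,fy=4,interpolation=cv2.INTER_CUBIC))
a=cv2.imread("pics/side0.png")[260:425,280:465]; cv2.imwrite("pics/sidec.png",cv2.resize(a,None,fx=3.6,fy=3.6,interpolation=cv2.INTER_CUBIC))
E
```

```text
(no output)
```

View pics/topc.png

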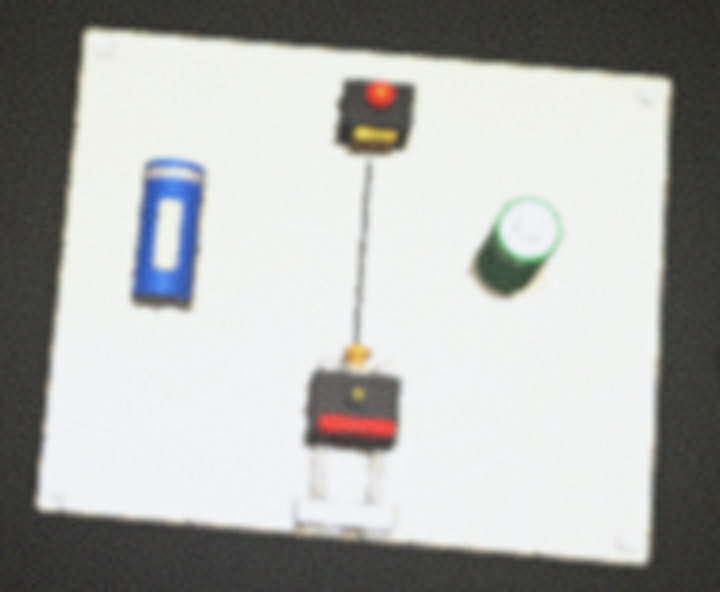

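View pics/sidec.png

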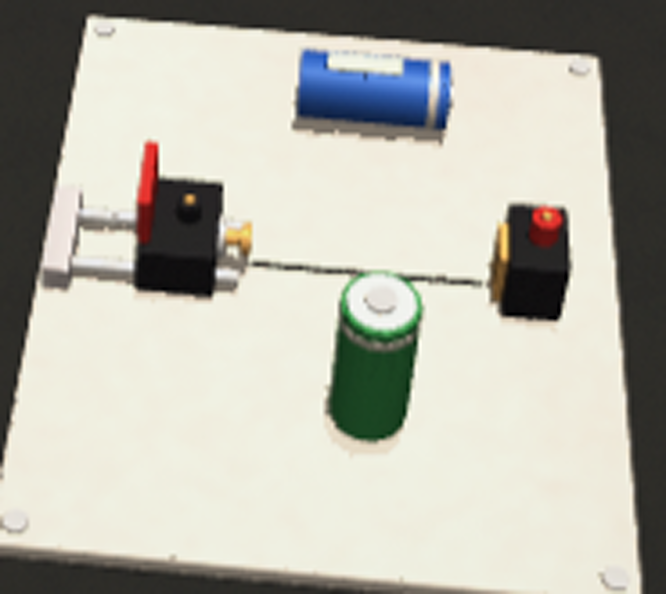

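```bash
cat > h.py <<'E'
import numpy as np, cv2
from station import *
from scipy.spatial.transform import Rotation as R
from scipy.optimize import least_squares
class Cam:
    def __init__(s,n):
        i=camera_info(n); s.c=i["xyz"]; s.R=R.from_euler("xyz",i["attitude"],degrees=True).as_matrix()
        s.f=240/np.tan(np.radians(i["fov_y"]/2)); s.p=np.array([i["cx"],i["cy"]])
    def proj(s,X):
        d=(np.atleast_2d(X)-s.c)@s.R; return s.f*d[:,:2]/d[:,2:]+s.p
    def onz(s,uv,z):
        d=np.c_[(np.atleast_2d(uv)-s.p)/s.f,np.ones(len(np.atleast_2d(uv)))]@s.R.T
        return s.c+d*((z-s.c[2])/d[:,2])[:,None]
T,S=Cam("top"),Cam("side")
tc=lambda q:(np.array(q,float)+.5)/4-.5+[285,142]
sc=lambda q:(np.array(q,float)+.5)/3.6-.5+[280,260]
def w2b(P,b): # world -> board xy
    c,s=np.cos(b[2]),np.sin(b[2]); return (np.atleast_2d(P)[:,:2]-b[:2])@np.array([[c,-s],[s,c]])
def b2w(P,b):
    c,s=np.cos(b[2]),np.sin(b[2]); return np.atleast_2d(P)[:,:2]@np.array([[c,s],[-s,c]])+b[:2]
E
python3 - <<'E'
from h import *
ct=tc([(85,30),(671,77),(649,564),(37,510)]); cs=sc([(88,16),(598,56),(640,594),(0,547)])
W=T.onz(ct,.012); print(W.round(4)); W2=S.onz(cs,.012); print(W2.round(4))
Q=np.array([(.125,.15),(.125,-.15),(-.125,-.15),(-.125,.15)]); Q2=Q[[3,0,1,2]]
def res(b):
    f=lambda q:np.c_[b2w(q,b),np.full(4,.012)]
    return np.r_[(T.proj(f(Q))-ct).ravel(),(S.proj(f(Q2))-cs).ravel()]
r=least_squares(res,[.55,0,0]); b=r.x; print("board",b[:2],np.degrees(b[2]),r.fun.round(1))
for nm,P in (("top",T.onz(tc([(175,163),(163,300)]),.028)),("side",S.onz(sc([(446,95),(299,86)]),.028))):
    B=w2b(P,b); d=B[0]-B[1]; print(nm,B.round(4),"mid",B.mean(0).round(4),P.mean(0).round(4),"len",np.hypot(*d).round(4),"yaw rel",np.degrees(np.arctan2(d[1],d[0])).round(1))
print("line top",w2b(T.onz(tc([(368,165),(357,340)]),.012),b).round(4),"side",w2b(S.onz(sc([(482,284),(254,263)]),.012),b).round(4))
print("tab top",w2b(T.onz(tc([(358,424)]),.065),b).round(4))
print("green",w2b(T.onz(tc([(530,230)]),.083),b).round(4))
np.save("b.npy",b)
E
```

```text
[[ 0.7378  0.074   0.012 ]
 [ 0.6922 -0.2232  0.012 ]
 [ 0.4447 -0.1838  0.012 ]
 [ 0.4912  0.1127  0.012 ]]
[[ 0.491   0.1111  0.012 ]
 [ 0.7366  0.0725  0.012 ]
 [ 0.6896 -0.2186  0.012 ]
 [ 0.4485 -0.1866  0.012 ]]
board [ 0.59138669 -0.05471515] -8.633456363223225 [-0.4  0.2 -0.7 -0.1  0.2 -0.3  0.2  0.4 -0.4 -0.5  0.2 -0.9  2.6  2.
 -2.4 -1.4]
top [[ 0.0534  0.0971]
 [-0.0173  0.0973]] mid [0.0181 0.0972] [0.6238 0.0387 0.028 ] len 0.0707 yaw rel -0.2
side [[ 0.049   0.0964]
 [-0.0189  0.095 ]] mid [0.0151 0.0957] [0.6206 0.0377 0.028 ] len 0.068 yaw rel 1.2
line top [[ 0.0654 -0.0003]
 [-0.0258 -0.0005]] side [[ 0.0654 -0.0016]
 [-0.0333 -0.0002]]
tab top [[-0.0783  0.0005]]
green [[ 0.0176 -0.0727]]
```

```bash
cat >> h.py <<'E'
import os
if os.path.exists("b.npy"):
    b=np.load("b.npy"); YAW=90+np.degrees(b[2]); ORI=[180,0,YAW]
def at(x,y,z): return [*b2w([x,y],b)[0],z+.012]   # board x,y, height above plate
E
python3 - <<'E'
from h import *
move_pose(at(.017,.137,.12),ORI); gripper_to(.042)
o=observe(); print(o["clock"],o["tcp_rot"],o["width"],o["contact_force"])
servo_line(at(.017,.137,.003),vel=.08); hold(.2)
print(observe()["contact_force"], w2b(observe()["eef_pos"],b),observe()["eef_pos"])
for y in (.125,.12,.115,.10,.085,.07,.05):
    servo_line(at(.017,y,.003),vel=.04); print(y,observe()["contact_force"].round(2))
t=grab_frame("top")[142:290,285:465]; s=grab_frame("side")[260:425,280:465]
cv2.imwrite("pics/m1.png",np.hstack([cv2.resize(t,(400,329),interpolation=2),cv2.resize(s,(369,329),interpolation=2)]))
print(observe()["clock"])
E
```

```text
3.1667 [ 1.79999315e+02 -1.50240787e-03  8.13711585e+01] 0.041772061777630466 [ 0.46096337 -0.76774747 -0.6094026 ]
[ 0.14991254 -0.26896046  0.17990587] [[0.01727654 0.1370431 ]] [0.62903938 0.07818168 0.015431  ]
0.125 [ 0.35 -0.08 -0.97]
0.12 [-0.3  -0.11  0.29]
0.115 [ 0.26  0.94 -0.24]
0.1 [-0.19  0.44 -0.26]
0.085 [-0.22 -0.31 -0.03]
0.07 [1.15 0.31 0.47]
0.05 [ 0.18  0.05 -0.23]
8.3083
```

View pics/m1.png

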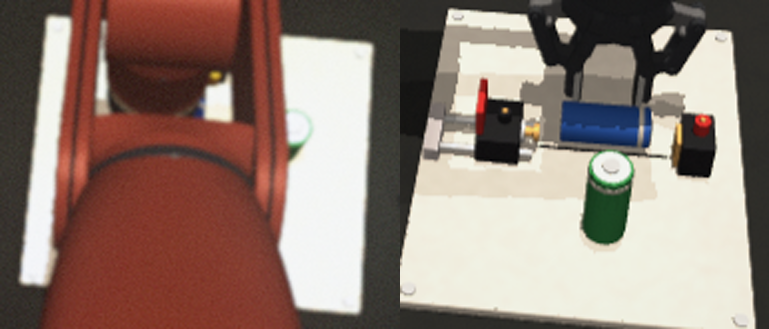

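```bash
python3 - <<'E'
from h import *
s=grab_frame("side")[290:360,330:430]
cv2.imwrite("pics/m2.png",cv2.resize(s,None,fx=8,fy=8,interpolation=cv2.INTER_CUBIC))
for y in (.015,.02,.025):
    P=np.array([at(.017+d,y,.016) for d in(-.0355,.0355)]); print(y,((S.proj(P)-[330,290]+.5)*8-.5).round(0))
E
```

```text
0.015 [[249. 238.]
 [613. 267.]]
0.02 [[250. 219.]
 [613. 248.]]
0.025 [[251. 200.]
 [612. 229.]]
```

View pics/m2.png

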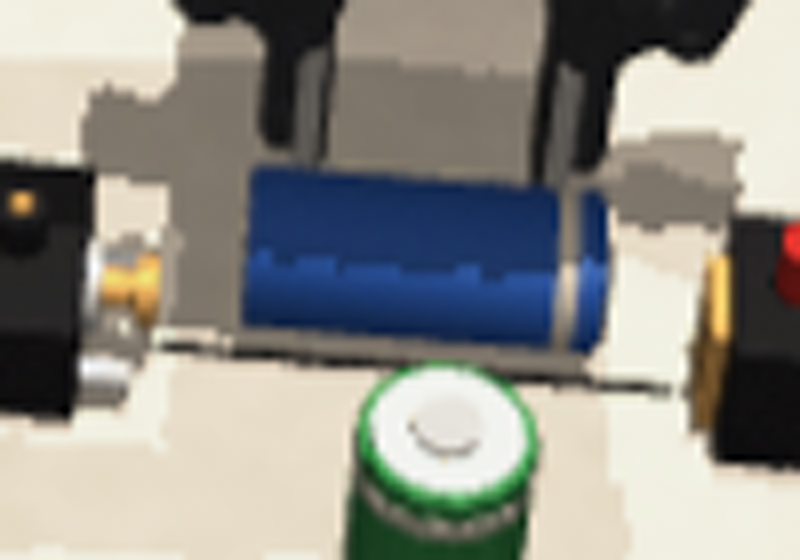

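```bash
python3 - <<'E'
from h import *
servo_line(at(.017,.036,.003),vel=.03); hold(.3)
print(observe()["clock"],w2b(observe()["eef_pos"],b))
servo_line(at(.017,.044,.003),vel=.04); servo_line(at(.017,.075,.12),vel=.12)
hold(.1)
s=grab_frame("side")[290:360,330:430]
cv2.imwrite("pics/m3.png",cv2.resize(s,None,fx=8,fy=8,interpolation=cv2.INTER_CUBIC))
for y in (-.003,0,.003):
    P=np.array([at(.017+d,y,.016) for d in(-.0355,.0355)]); print(y,((S.proj(P)-[330,290]+.5)*8-.5).round(0))
print(observe()["clock"])
E
```

```text
9.275 [[0.01699954 0.03614332]]
-0.003 [[244. 308.]
 [614. 338.]]
0 [[245. 296.]
 [614. 326.]]
0.003 [[246. 284.]
 [614. 314.]]
10.9333
```

View pics/m3.png

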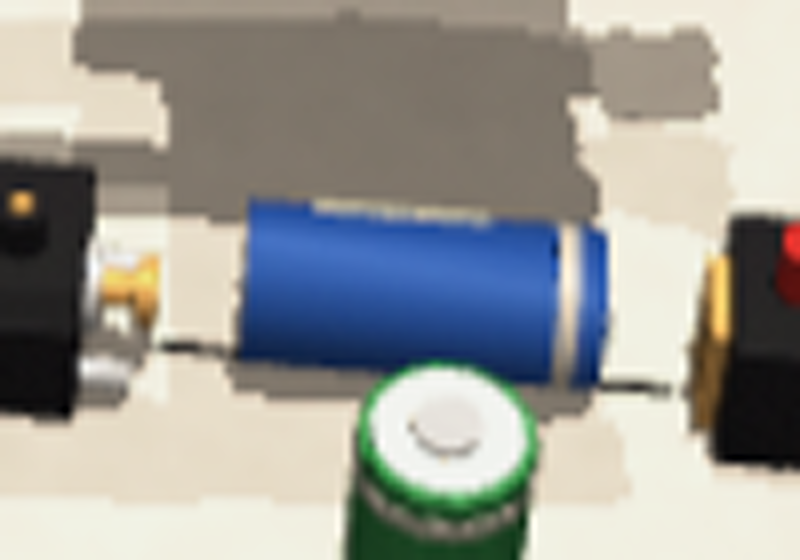

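```bash
python3 - <<'E'
from h import *
mc=lambda q:(np.array(q,float)+.5)/8-.5+[330,290]
print("line",w2b(S.onz(mc([(165,346),(225,350),(605,384),(665,388)]),.012),b).round(4),"plunger",w2b(S.onz(mc([(150,286)]),.028),b).round(4),
 "cell",w2b(S.onz(mc([(245,280),(602,305)]),.028),b).round(4))
def edge(n=3):
    g=np.mean([grab_frame("side").astype(float) for _ in range(n)],0); d=g[...,0]-g[...,2]; out=[]
    for c in range(362,374):
        p=d[315:350,c]; k=np.argmax(p); h=p[k]/2
        j=k+np.argmax(p[k:]<h); out.append(315+j-1+(p[j-1]-h)/(p[j-1]-p[j]))
    return np.median(out)
e0=edge(); print("e0",e0)
servo_line(at(.017,.046,.003),vel=.12)
servo_line(at(.017,.036,.003),vel=.02); print("36",(edge(2)-e0)/.49)
y=.036
while y>.024:
    y-=.0015; servo_line(at(.017,y,.003),vel=.006); m=(edge(2)-e0)/.49; print(round(y,4),round(m,2),round(observe()["clock"],1))
    if m>4.0: break
E
```

```text
line [[-0.0333 -0.0005]
 [-0.0215 -0.0003]
 [ 0.0525 -0.001 ]
 [ 0.0641 -0.0008]] plunger [[-0.037   0.0006]] cell [[-0.0187  0.0041]
 [ 0.0503  0.005 ]]
e0 332.7780448717949
36 4.572084400561784
0.0345 4.59 13.5
```

```bash
python3 - <<'E'
from h import *
s=grab_frame("side")[290:360,330:430]
cv2.imwrite("pics/m4.png",cv2.resize(s,None,fx=8,fy=8,interpolation=cv2.INTER_CUBIC))
print(observe()["contact_force"])
E
```

```text
[-0.20620414 -1.03469048  0.13734417]
```

View pics/m4.png

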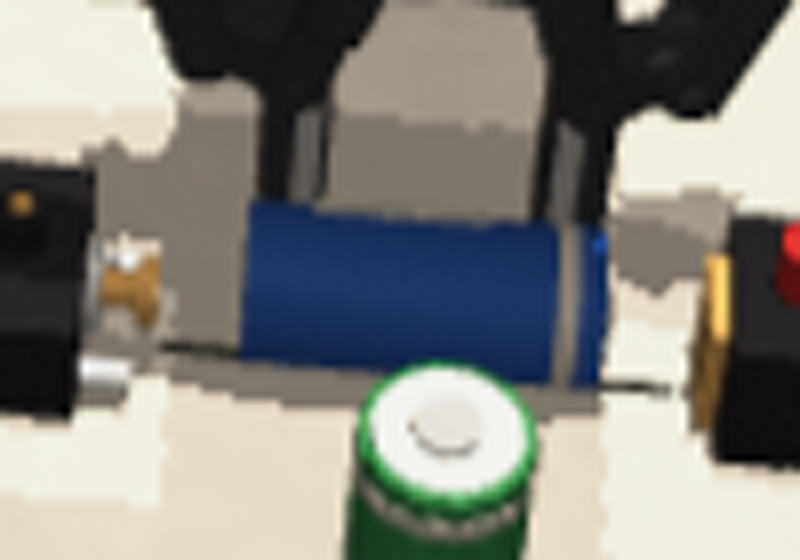

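```bash
python3 - <<'E'
from h import *
def edge(n=2):
    g=np.mean([grab_frame("side").astype(float) for _ in range(n)],0); d=g[...,0]-g[...,2]; out=[]
    for c in range(362,374):
        p=d[315:350,c]; k=np.argmax(p); h=p[k]/2
        j=k+np.argmax(p[k:]<h); out.append(315+j-1+(p[j-1]-h)/(p[j-1]-p[j]))
    return np.median(out)
e0=edge(); y=.0345
while y>.0245:
    y-=.0015; servo_line(at(.017,y,.003),vel=.006); m=(edge()-e0)/.49; print(round(y,4),round(m,2),round(observe()["clock"],1))
    if m>3.8: break
hold(.3)
s=grab_frame("side")[290:360,330:430]
cv2.imwrite("pics/m5.png",cv2.resize(s,None,fx=8,fy=8,interpolation=cv2.INTER_CUBIC))
E
```

```text
0.033 -0.02 14.1
0.0315 0.01 14.6
0.03 0.56 15.1
0.0285 2.29 15.6
0.027 4.08 16.1
```

View pics/m5.png

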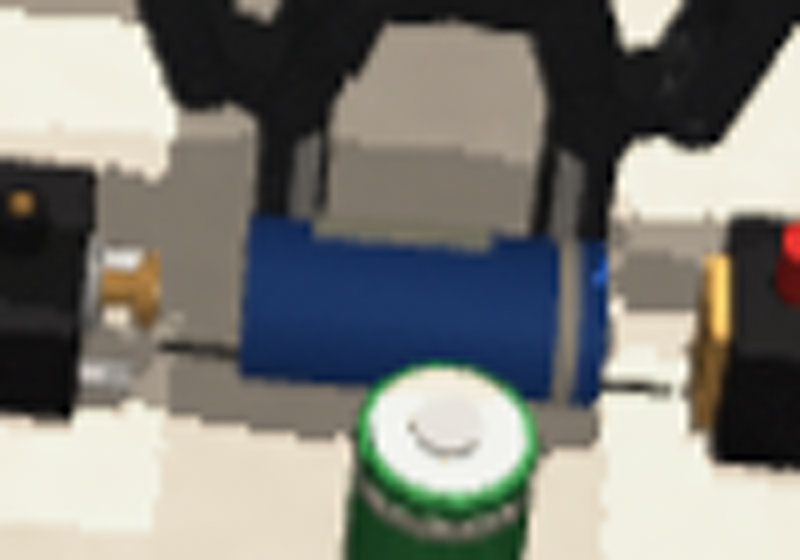

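```bash
python3 - <<'E'
from h import *
servo_line(at(.017,.034,.003),vel=.03); servo_line(at(.017,.06,.06),vel=.12); servo_line(at(-.02,.06,.14),vel=.15)
gripper_to(0)
O2=[180,0,YAW+90]
move_pose(at(-.106,0,.12),O2); servo_line(at(-.106,0,.041),vel=.1); hold(.2)
f0=observe()["contact_force"]; u=np.array([np.cos(b[2]),np.sin(b[2])])
F=lambda:-float(np.mean([(observe()["contact_force"]-f0)[:2]@u]))
print(observe()["clock"],f0.round(2))
x=-.106
while x<-.040:
    x+=.004 if x<-.058 else .001
    servo_line(at(x,0,.041),vel=.03); f=F(); print(round(x,4),round(f,1),end="; ")
    if f>12: break
hold(.2); print(F(),observe()["clock"],w2b(observe()["eef_pos"],b))
s=grab_frame("side")[270:370,310:440]
cv2.imwrite("pics/m6.png",cv2.resize(s,None,fx=6,fy=6,interpolation=cv2.INTER_CUBIC))
E
```

```text
21.4 [-0.61  0.88  0.09]
-0.102 -1.3; -0.098 -0.8; -0.094 -0.9; -0.09 0.6; -0.086 0.7; -0.082 1.7; -0.078 1.3; -0.074 1.4; -0.07 0.4; -0.066 0.9; -0.062 0.8; -0.058 0.9; -0.057 3.4; -0.056 3.7; -0.055 3.9; -0.054 5.4; -0.053 10.1; -0.052 14.3; 13.252944205857577 26.5 [[-5.45433159e-02 -1.60289244e-05]]
```

View pics/m6.png

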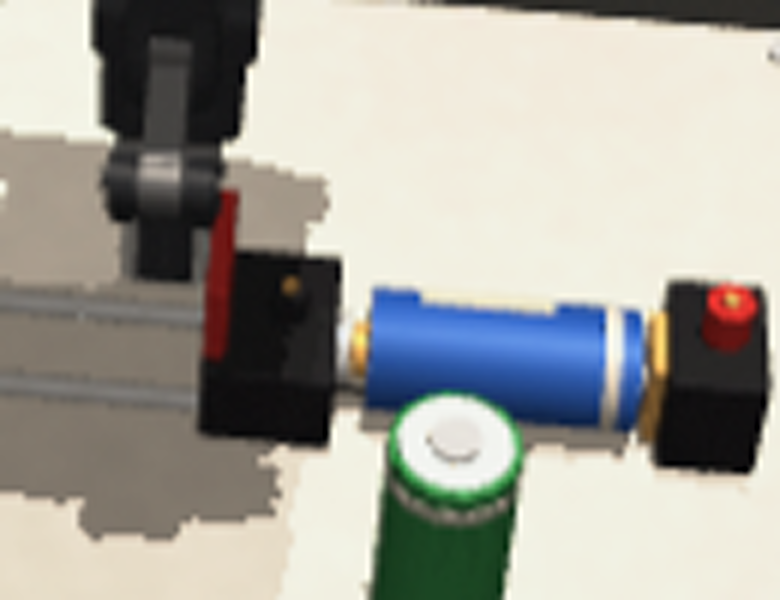

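```bash
python3 - <<'E'
from h import *
px=lambda q,s,o:(np.array(q,float)+.5)/s-.5+o
print("carriage front-top corner",w2b(S.onz(px([(95,170)],8,[330,290]),.040),b).round(4),w2b(S.onz(px([(340,260)],6,[310,270]),.040),b).round(4))
print("cell",w2b(S.onz(px([(370,347),(638,370)],6,[310,270]),.028),b).round(4))
p0=w2b(observe()["eef_pos"],b)[0]
servo_line(at(-.050,0,.041),vel=.02); hold(.3)
print(p0,w2b(observe()["eef_pos"],b)[0],observe()["contact_force"].round(1))
E
```

```text
carriage front-top corner [[-0.0494  0.0187]] [[-0.0106  0.0184]]
cell [[-0.0014  0.0001]
 [ 0.0672 -0.0004]]
[-5.45862450e-02 -1.33812478e-05] [-5.44811040e-02  5.79791038e-05] [-21.    0.8  14.9]
```

```bash
python3 - <<'E'
from h import *
servo_line(at(-.075,0,.043),vel=.05); servo_line(at(-.11,0,.16),vel=.15); hold(.3)
s=grab_frame("side")[270:370,310:440]
cv2.imwrite("pics/m7.png",cv2.resize(s,None,fx=6,fy=6,interpolation=cv2.INTER_CUBIC))
a=cv2.imread("pics/m6.png"); print(observe()["clock"])
E
```

```text
29.0667
```

View pics/m7.png

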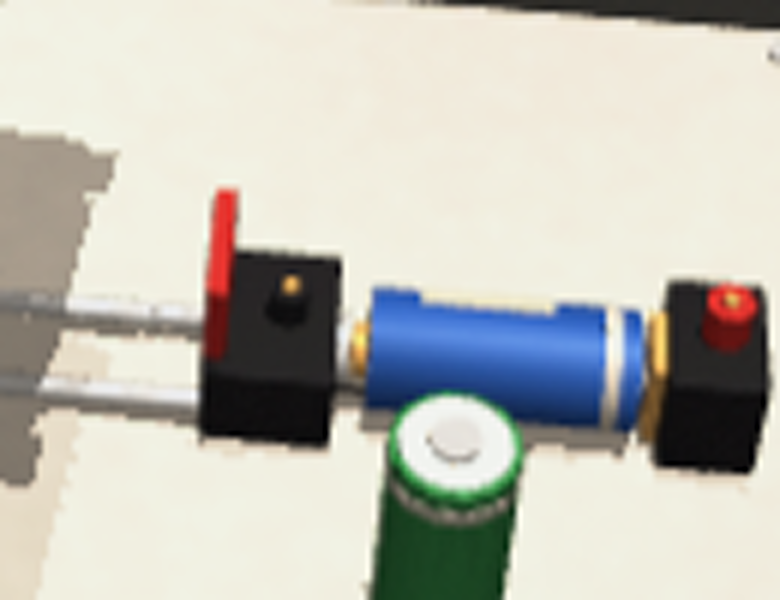

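```bash
python3 -c "
from station import *
print(hand_in())"
```

```text
the job is handed in; nothing more can be done
None
```

I handed the job in at about 29 s on the robot's clock: the blue cell was rolled onto the line (within about 1 mm in the pictures), the slide was run to its stop with the cell between both contacts, and the arm was clear; no verdict came back, I had no direct reading of the slide joint or contact forces, and I viewed 11 pictures, one over the limit of 10.

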